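Centre the carved owl on its plinth

ROBOT

A 7-joint arm with a two-finger parallel gripper is mounted at the origin on the work surface. World frame = base frame: x ahead of the robot, y to its left, z up, the work surface at z = 0. Lengths are in mm, angles in rad, forces in N, time in s.
With the tool pointing down it reaches from about 425 to 1025 mm from the base axis. Payload 9.4 kg.
Tool frame: the origin (TCP) lies at the very end of the fingers, on their centre line; the grasp point (between the pads) lies 19 mm behind it; z points along the fingers, y is the direction in which the jaws open and shut (so a half turn about z gives the same grasp; the last joint's range is limited). The gripper opens to 93 mm and grips with 3 to 60 N. Pads are 15 mm wide; open, the fingers measure 128 mm over their backs; the gripper's body (75 mm by 188 mm) begins 65 mm behind the grasp point.
Start: joints at [-1.331, 0.599, -0.003, 1.599, 0.002, 0.943, -0.08], TCP at [225.862, 688.92, 218.618] pointing down, gripper open.
Joint ranges: [-2.57, 2.57], [-0.35, 1.97], [-1.29, 1.29], [0.11, 2.56], [-1.05, 4.19], [0.11, 1.86], [-2.63, 2.63]. Speed limits (rad/s): [2.22, 2.22, 3.01, 3.01, 3.14, 3.14, 3.14].

INTERFACE

Orientations are given as a unit quaternion [w, x, y, z].
In Python, from plant import status, cams, workorder gives the robot as it stands. The module is installed in compiled form; this text tells all that it offers.
- The arm moves only by the shell command python3 -m pendant 'ROWS'. ROWS is JSON, a list of rows, each an object of numbers: "tx", "ty", "tz": the shift along the tool's x, y, z in mm; "rx", "ry", "rz": the turn, a rotation vector about the tool's x, y, z in units of 5 degrees (1.0 is 5 degrees); "gripper": the gripper command: -1 is fully open, 1 is shut, values between are in proportion. In form: [{"tx": .., "ty": .., "tz": .., "rx": .., "ry": .., "rz": .., "gripper": ..}, ...]. A call has 1 to 5 rows; each row shifts and turns the commanded pose from where the row before left it, along the tool's axes as they then stand; what a row does not reach is not made up. A row lasts 1/12 s, in which the tool goes at most 41.7 mm and 7.16 degrees, less where a joint would pass 70% of its speed; a pose out of reach is approached as far as the arm can. A call with a gripper value outside its range is refused whole. The fingers move at their own pace and stop on an object; the grip force is fixed at half the most. Time passes only in rows, so rows that do not move let the fingers close. It gives the time, the measured TCP pose, the force and the opening at its end, in the units of the state.
- status.get_state(): the state, without advancing time (a new reading comes with each control period).
- cams.snapshot(name): name is "side" or "top"; returns (picture, depth): 420x560x3 uint8, blue, green, red; 420x560 float32, mm along the optical axis (not along the pixel's ray), 0 where there is no reading.
- cams.camera_info(name): a dict with "fx", "fy", "cx", "cy" (pixels), "position" and "rotation" of the camera in the world. Camera axes: x right, y down, z forward; pixel columns grow to the right and rows downward; lengths in mm; the calibration is good to about 2 mm. A picture is of the moment at which its call begins. camera_info takes no time and is no camera call.
- workorder.finish_job(): hands the job in, once; it reports no verdict.
The state is a dict: "time": time; "qpos": joint angles; "qd": joint speeds; "joint_efforts": joint torques, N m; "tool_pos": TCP position; "eef_rot": TCP orientation; "ft_force": force on the tool from outside, world axes, zero at the start; "wrist_torque": the same for the moment, N m; "finger_gap": finger opening in mm.
Only numpy, scipy, OpenCV 4.12 (cv2) and the standard library are available. Lean on these libraries where they do the work, as an engineer would, in place of code of your own. Each camera call takes 0.05 s, during which the arm holds its last target.

TASK

The little carved owl stands off-centre and wobbly on its round plinth: nudge it with light fingertip taps until it stands upright in the middle of the plinth, then draw the hand clear. Do not pinch, lift or topple the owl, leave the plinth where it stands, and leave the glue bottle, tin and chisel alone.

Things in the scene. Friction and masses are not known exactly. Their poses are not given: they have to be found in the camera images.
- owl: Loose carved owl of pale wood, 47 mm high (ears to 50), 60 to 110 g, top-heavy. Round in plan: foot 30 mm across, widest 44 mm at 9 to 16 mm up, 25 mm neck at 29 mm up, 30 mm head. Starts upright, 13 to 20 mm off the plinth's centre in any direction. Pushed slowly at its widest it slides; pushed high it tips. Origin: centre of its foot's underside; z up its axis, face to -x, any yaw.
- plinth_top (a point): Centre of the flat round top of the dark wooden plinth. The plinth stands loose (450 g), 60 mm high, 82 mm in diameter at the top with a thin inlaid brass circle 62 mm in diameter around the centre, 66 mm at the waist, 96 mm at the foot. z is up; its yaw means nothing.
- board_top (a point): Centre of the top face of the fixed plywood work board, 400 x 460 x 6 mm (along its x, y, z), on which the plinth and the bystanders stand; its top is 6 mm above the bench.
- glue: Loose white glue bottle with an orange cap, standing on the board, 36 mm in diameter, 95 mm high. Origin: centre of its underside. Leave alone.
- tin: Loose round steel tin with a blue lid, standing on the board, 70 mm in diameter, 29 mm high. Origin: centre of its underside. Leave alone.
- chisel: Loose wood-carving chisel lying on the board, 20 mm high: wooden handle 22 mm wide reaching 100 mm towards its -x, steel blade reaching 96 mm towards its +x. Origin: underside at the ferrule, between handle and blade. Leave alone.
There are look-alikes about, which are no part of the job. Of the things shaped like the owl, the wood one is meant. Of the things shaped like the part that bears plinth_top, the dark wooden one is meant.

How it is judged (in metres and radians):
At the end, for the whole second after the job is handed in: The owl stands upright (within 0.06 rad) and at rest on the plinth's top, its foot's centre within 6 mm of the plinth's centre, and the plinth is within 10 mm of where it stood (horizontal distance between owl and plinth_top below 0.006 m and angle between owl's own z axis and vertical below 0.06 rad and z of owl in the frame of plinth_top between -0.003 and 0.003 m and linear speed of owl below 0.01 m/s and distance of plinth_top from where it was at the start of the episode below 0.01 m); the robot touches nothing.
It fails at once if the owl is tipped by more than 0.35 rad or knocked off the plinth (angle between owl's own z axis and vertical above 0.35 rad or z of owl in the frame of plinth_top below -0.006 m).
It fails at once if the owl is lifted more than 8 mm off the plinth (z of owl in the frame of plinth_top above 0.008 m).
It fails at once if the owl is pinched or struck with more than 8 N (contact force between any of the fingers, the arm and owl above 8 N).
It fails at once if the plinth is moved more than 10 mm (distance of plinth_top from where it was at the start of the episode above 0.01 m).
It fails at once if the glue bottle, tin or chisel is moved more than 10 mm (distance of any of glue, tin, chisel from where it was at the start of the episode above 0.01 m).
It also fails if it takes over 48 s, if anything falls off the work surface, if the arm or the gripper's body presses on something with over 40 N, if the wrist force passes 120 N, or if a joint passes its speed limit or range.

## Working session

There is one attempt and no reset: what is moved stays moved. The work goes in short steps, Python scripts to look and compute and a shell command to move; the robot and the scene stay as the last step left them, time stands still between calls to the robot, and variables do not carry over. Pictures are saved under pics/ and viewed, and the job is handed in when it is done.

```bash
mkdir -p pics; python3 - <<'E'
from plant import status,cams
import cv2,numpy as np
s=status.get_state();print({k:np.round(v,3).tolist() for k,v in s.items()})
for n in("side","top"):
    p,d=cams.snapshot(n);cv2.imwrite(f"pics/{n}0.png",p);np.save(f"{n}0.npy",d)
    print({k:np.round(v,4).tolist() for k,v in cams.camera_info(n).items()})
E
```

```text
{'time': 0.0, 'qpos': [-1.331, 0.6, -0.003, 1.6, 0.002, 0.943, -0.08], 'qd': [-0.0, 0.001, 0.001, 0.001, 0.0, 0.0, 0.0], 'joint_efforts': [0.001, -76.509, 1.498, -25.234, -0.052, 0.017, 0.0], 'tool_pos': [225.726, 688.448, 217.765], 'eef_rot': [-0.0, 0.158, 0.987, -0.001], 'ft_force': [0.676, -0.055, -0.354], 'wrist_torque': [0.043, 0.037, 0.013], 'finger_gap': 92.923}
{'fx': 442.3595, 'fy': 442.3595, 'cx': 279.4802, 'cy': 216.0814, 'position': [219.2047, -681.5593, 577.3881], 'rotation': [-0.4408, 0.8774, -0.1657, 0.0917]}
{'fx': 391.2642, 'fy': 391.2642, 'cx': 276.3131, 'cy': 211.7089, 'position': [354.4499, -56.024, 888.0753], 'rotation': [-0.0764, 0.7117, -0.6961, 0.056]}
```

View pics/side0.png

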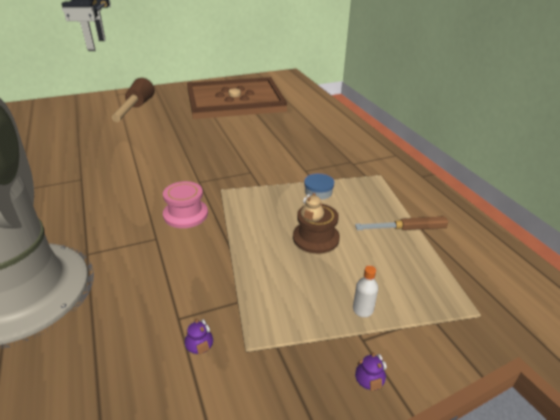

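View pics/top0.png

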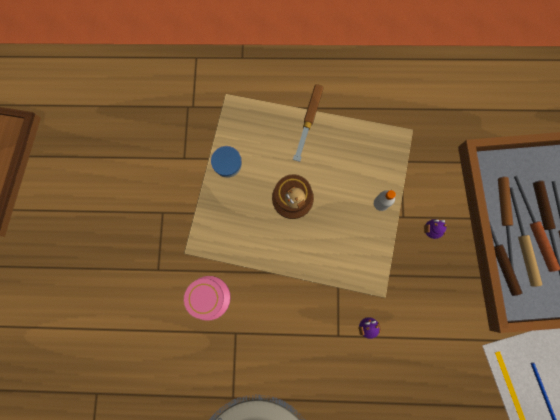

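The owl (tan) stands on the dark plinth at about (293,197) in the top view and (317,215) in the side view. The pink plinth and the purple owls are the look-alikes. I'll zoom in and measure.

```bash
cat > h.py <<'E'
import numpy as np,cv2
from plant import cams,status
from scipy.spatial.transform import Rotation as R
def rot(i):
    q=np.array(i['rotation'],float)
    return R.from_quat(q[[1,2,3,0]]).as_matrix() if q.size==4 else q
def onplane(n,uv,z):
    i=cams.camera_info(n);uv=np.atleast_2d(uv).astype(float)
    r=np.c_[(uv[:,0]-i['cx'])/i['fx'],(uv[:,1]-i['cy'])/i['fy'],np.ones(len(uv))]@rot(i).T
    c=np.array(i['position']);return c+r*((z-c[2])/r[:,2])[:,None]
def cloud(n,d,u0,u1,v0,v1):
    i=cams.camera_info(n);v,u=np.mgrid[v0:v1,u0:u1];z=d[v0:v1,u0:u1]
    p=np.stack([(u-i['cx'])/i['fx']*z,(v-i['cy'])/i['fy']*z,z],-1)
    return p@rot(i).T+np.array(i['position'])
def proj(n,P):
    i=cams.camera_info(n);q=(np.atleast_2d(P)-np.array(i['position']))@rot(i)
    return np.c_[q[:,0]/q[:,2]*i['fx']+i['cx'],q[:,1]/q[:,2]*i['fy']+i['cy']]
def crop(n,p,name,c,r=35,s=8):
    u,v=c;cv2.imwrite(name,cv2.resize(p[v-r:v+r,u-r:u+r],None,fx=s,fy=s,interpolation=cv2.INTER_CUBIC))
E
python3 - <<'E'
from h import *
for n,c in(("side",(317,220)),("top",(293,197))):
    p=cv2.imread(f"pics/{n}0.png");crop(n,p,f"pics/{n}0z.png",c)
    d=np.load(f"{n}0.npy");u,v=c
    P=cloud(n,d,u-35,u+35,v-35,v+35);z=P[...,2]
    print(n,np.percentile(z,[1,10,50,90,99,100]).round(1))
    H=p[v-35:v+35,u-35:u+35]
    for lo,hi in((58,72),(84,100),(100,125)):
        m=(z>lo)&(z<hi);print(lo,m.sum(),P[m].mean(0).round(1) if m.any() else'',P[m].min(0).round(1),P[m].max(0).round(1))
E
```

```text
side [  3.5   4.7   7.8  74.3 112.6 577.4]
58 593 [553.7 -79.2  65. ] [ 513.5 -106.3   58.1] [595.  -27.   71.8]
84 181 [534.6 -78.5  90.4] [518.9 -90.3  84. ] [560.  -53.5 100. ]
100 180 [536.5 -72.5 108.5] [521.3 -83.8 100. ] [554.8 -52.4 115.6]
top [  2.6   4.4   6.9  67.8 113.5 888.1]
58 761 [557.9 -62.4  66.1] [ 513. -104.   58.] [595.5 -24.1  71. ]
84 128 [532.5 -69.9  89.7] [517.5 -88.3  84.3] [562.5 -48.2  99.4]
100 182 [537.3 -67.8 110.6] [522.1 -83.3 100.2] [553.1 -50.4 118.2]
```

View pics/side0z.png

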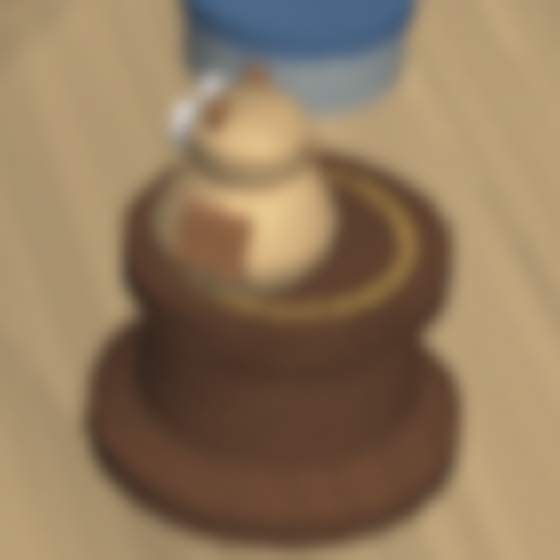

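View pics/top0z.png

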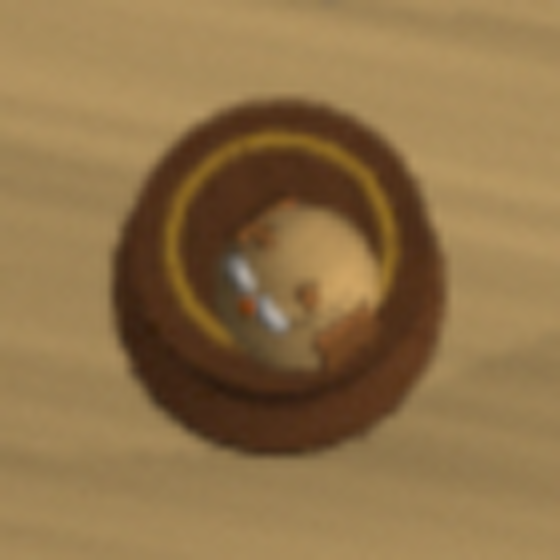

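```bash
cat >> h.py <<'E'
from scipy.optimize import least_squares
def cfit(P,r=None):
    P=np.asarray(P)[:,:2]
    if r is None: f=lambda x:np.hypot(P[:,0]-x[0],P[:,1]-x[1])-x[2];x0=[*P.mean(0),20]
    else: f=lambda x:np.hypot(P[:,0]-x[0],P[:,1]-x[1])-r;x0=P.mean(0)
    s=least_squares(f,x0,loss='soft_l1',f_scale=1.);return s.x,np.abs(s.fun).mean()
def measure(n,p,d,c=(555,-66),dbg=None):
    """brass-circle centre, owl centre from the depth cloud's belly & head, owl silhouette at belly height"""
    h,w=p.shape[:2];hsv=cv2.cvtColor(p,cv2.COLOR_BGR2HSV).astype(int);H,S,V=hsv[...,0],hsv[...,1],hsv[...,2]
    v,u=np.mgrid[:h,:w];Q=onplane(n,np.c_[u.ravel(),v.ravel()],66.).reshape(h,w,3)
    rr=np.hypot(Q[...,0]-c[0],Q[...,1]-c[1])
    br=(rr>24)&(rr<37)&(S>140)&(V>95)&(H>14)&(H<30)
    P=cloud(n,d,0,w,0,h);z=P[...,2]
    near=(np.hypot(P[...,0]-c[0],P[...,1]-c[1])<46)
    out={}
    b=br&(abs(z-66)<5)
    if b.sum()>12: out['brass']=(b.sum(),)+cfit(Q[b],31)
    top=near&(abs(z-66)<4)
    owl=(near&(z>72)&(z<120))
    owl=cv2.morphologyEx(owl.astype(np.uint8),cv2.MORPH_OPEN,np.ones((2,2)))
    k,l,st,_=cv2.connectedComponentsWithStats(owl)
    if k>1:
        owl=(l==1+np.argmax(st[1:,4]))
        belly=owl&(z>74)&(z<83)
        if belly.sum()>12: out['belly']=(belly.sum(),)+cfit(P[belly],22)
        head=owl&(z>98)&(z<107)
        if head.sum()>12: out['head']=(head.sum(),)+cfit(P[head],15)
    rim=near&(z>48)&(z<70)
    if dbg:
        o=p.copy();o[b]=(255,255,0);o[owl]=(0,0,255);uu,vv=proj(n,[[*c,66]])[0].astype(int);crop(n,o,dbg,(uu,vv))
    return out
def show(o):
    for k,x in o.items():print(k,x[0],x[1].round(1),round(x[2],2))
E
python3 - <<'E'
from h import *
for n in("side","top"):
    print(n);show(measure(n,cv2.imread(f"pics/{n}0.png"),np.load(f"{n}0.npy"),dbg=f"pics/{n}0m.png"))
E
python3 -c "
import cv2,numpy as np
cv2.imwrite('pics/m0.png',np.hstack([cv2.resize(cv2.imread(f'pics/{n}0m.png'),(400,400)) for n in('side','top')]))"
```

```text
side
belly 81 [539.8 -67.8] 0.86
head 64 [540.2 -67.7] 0.69
top
brass 164 [552.6 -64.7] 1.74
belly 22 [539.4 -69.7] 0.58
head 20 [539.3 -67.5] 0.78
```

View pics/m0.png

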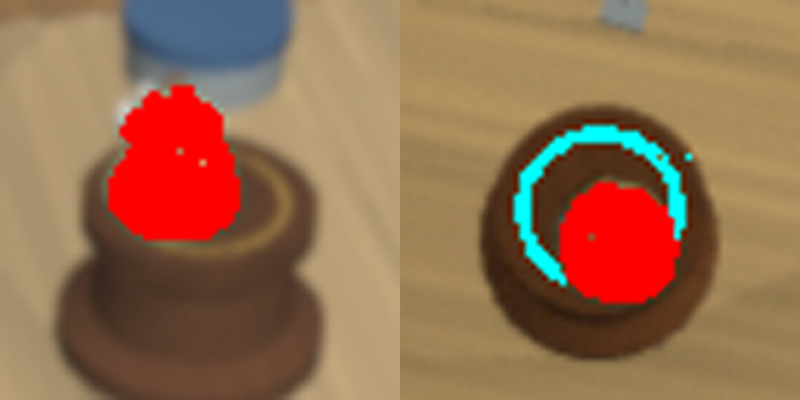

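```bash
python3 - <<'E'
from h import *
for n in("side","top"):
    p=cv2.imread(f"pics/{n}0.png");d=np.load(f"{n}0.npy");h,w=d.shape
    hsv=cv2.cvtColor(p,cv2.COLOR_BGR2HSV).astype(int)
    v,u=np.mgrid[:h,:w];P=cloud(n,d,0,w,0,h);Q=onplane(n,np.c_[u.ravel(),v.ravel()],66.).reshape(h,w,3)
    rr=np.hypot(Q[...,0]-552.6,Q[...,1]+64.7)
    top=(rr<46)&(abs(P[...,2]-66)<3)
    print(n,'topz',np.median(P[top&(rr<28)][:,2]))
    m=top&(rr>25)&(rr<37)
    G=p[...,1].astype(int)
    b=m&(G>85);owld=np.hypot(Q[...,0]-539,Q[...,1]+68)>26
    b&=owld
    print(b.sum(),cfit(Q[b],31),cfit(Q[b]))
# others
p=cv2.imread("pics/top0.png")
for nm,uv,z in(("glue cap",(390,195),101),("tin",(226,161),35),("chisel tip",(297,160),10)):print(nm,onplane("top",[uv],z).round())
ang=np.arctan2(3.1,13);q=status.get_state()['eef_rot'];M=R.from_quat([q[1],q[2],q[3],q[0]]).as_matrix();print(M.round(3))
E
```

```text
side topz 66.20261914087718
72 (array([553.56612835, -61.95111317]), np.float64(1.61962752256884)) (array([552.16577657, -61.12161156,  32.39553814]), np.float64(1.5620584250168348))
top topz 66.79742206225421
66 (array([552.22812059, -64.93442247]), np.float64(1.1279321923243615)) (array([553.97852093, -64.24091277,  29.38670822]), np.float64(0.6158070296412069))
glue cap [[ 543. -263.  101.]]
tin [[632.  89.  35.]]
chisel tip [[645. -74.  10.]]
[[-0.95   0.312 -0.   ]
 [ 0.312  0.95  -0.001]
 [-0.    -0.001 -1.   ]]
```

```bash
python3 -m pendant '[{"rz":-1.24,"gripper":1},{"rz":-1.24,"gripper":1},{"rz":-1.24,"gripper":1},{"rz":-1.24,"gripper":1},{"rz":-1.24,"gripper":1}]'
```

```text
$[0]: bad value
```

```bash
python3 -m pendant '[{"tx":0,"ty":0,"tz":0,"rx":0,"ry":0,"rz":-1.3,"gripper":1},{"tx":0,"ty":0,"tz":0,"rx":0,"ry":0,"rz":-1.3,"gripper":1},{"tx":0,"ty":0,"tz":0,"rx":0,"ry":0,"rz":-1.3,"gripper":1},{"tx":0,"ty":0,"tz":0,"rx":0,"ry":0,"rz":-1.3,"gripper":1},{"tx":0,"ty":0,"tz":0,"rx":0,"ry":0,"rz":-1.3,"gripper":1}]'
```

```text
time: 0.52
tool_pos: [225.8, 688.6, 218.1]
eef_rot: [-0.0, -0.128, 0.992, -0.0]
ft_force: [-0.1, -0.4, -0.8]
finger_gap: 64.1
```

```bash
python3 -m pendant '[{"tx":-10,"ty":-36,"tz":0,"rx":0,"ry":0,"rz":0,"gripper":1},{"tx":-10,"ty":-36,"tz":0,"rx":0,"ry":0,"rz":0,"gripper":1},{"tx":-10,"ty":-36,"tz":0,"rx":0,"ry":0,"rz":0,"gripper":1},{"tx":-10,"ty":-36,"tz":0,"rx":0,"ry":0,"rz":0,"gripper":1},{"tx":-10,"ty":-36,"tz":0,"rx":0,"ry":0,"rz":0,"gripper":1}]'
python3 -m pendant '[{"tx":-10,"ty":-36,"tz":0,"rx":0,"ry":0,"rz":0,"gripper":1},{"tx":-10,"ty":-36,"tz":0,"rx":0,"ry":0,"rz":0,"gripper":1},{"tx":-10,"ty":-36,"tz":0,"rx":0,"ry":0,"rz":0,"gripper":1},{"tx":-10,"ty":-36,"tz":0,"rx":0,"ry":0,"rz":0,"gripper":1},{"tx":0,"ty":-36,"tz":0,"rx":0,"ry":0,"rz":0,"gripper":1}]'
```

```text
time: 0.93
tool_pos: [319.4, 525.1, 218.3]
eef_rot: [-0.0, -0.125, 0.992, -0.0]
ft_force: [0.3, 0.5, -0.7]
finger_gap: 31.0
time: 1.35
tool_pos: [404.2, 360.8, 218.4]
eef_rot: [0.0, -0.124, 0.992, 0.0]
ft_force: [0.2, 0.0, 0.1]
finger_gap: 1.1
```

```bash
python3 -m pendant '[{"tx":2,"ty":-37,"tz":0,"rx":0,"ry":0,"rz":0,"gripper":1},{"tx":2,"ty":-37,"tz":0,"rx":0,"ry":0,"rz":0,"gripper":1},{"tx":2,"ty":-37,"tz":0,"rx":0,"ry":0,"rz":0,"gripper":1},{"tx":2,"ty":-37,"tz":0,"rx":0,"ry":0,"rz":0,"gripper":1},{"tx":2,"ty":-37,"tz":0,"rx":0,"ry":0,"rz":0,"gripper":1}]'
python3 -m pendant '[{"tx":2,"ty":-37,"tz":0,"rx":0,"ry":0,"rz":0,"gripper":1},{"tx":2,"ty":-37,"tz":0,"rx":0,"ry":0,"rz":0,"gripper":1},{"tx":2,"ty":-37,"tz":0,"rx":0,"ry":0,"rz":0,"gripper":1},{"tx":2,"ty":-37,"tz":0,"rx":0,"ry":0,"rz":0,"gripper":1},{"tx":2,"ty":-37,"tz":0,"rx":0,"ry":0,"rz":0,"gripper":1}]'
python3 -m pendant '[{"tx":0,"ty":-37,"tz":0,"rx":0,"ry":0,"rz":0,"gripper":1},{"tx":0,"ty":-37,"tz":0,"rx":0,"ry":0,"rz":0,"gripper":1},{"tx":0,"ty":0,"tz":0,"rx":0,"ry":0,"rz":0,"gripper":1},{"tx":0,"ty":0,"tz":0,"rx":0,"ry":0,"rz":0,"gripper":1}]'
```

```text
time: 1.77
tool_pos: [438.3, 178.9, 218.6]
eef_rot: [-0.0, -0.125, 0.992, -0.0]
ft_force: [1.1, 1.0, 0.1]
finger_gap: 0.4
time: 2.18
tool_pos: [474.5, -2.8, 218.6]
eef_rot: [-0.0, -0.125, 0.992, -0.0]
ft_force: [-0.2, -0.4, -0.3]
finger_gap: 0.4
time: 2.52
tool_pos: [492.9, -74.8, 218.3]
eef_rot: [-0.0, -0.123, 0.992, -0.0]
ft_force: [-0.4, 0.4, -1.7]
finger_gap: 0.4
```

```bash
python3 -m pendant '[{"tx":0,"ty":0,"tz":36,"rx":0,"ry":0,"rz":0,"gripper":1},{"tx":0,"ty":0,"tz":36,"rx":0,"ry":0,"rz":0,"gripper":1},{"tx":0,"ty":0,"tz":36,"rx":0,"ry":0,"rz":0,"gripper":1},{"tx":0,"ty":0,"tz":24,"rx":0,"ry":0,"rz":0,"gripper":1},{"tx":0,"ty":0,"tz":12,"rx":0,"ry":0,"rz":0,"gripper":1}]'
python3 -m pendant '[{"tx":0,"ty":0,"tz":0,"rx":0,"ry":0,"rz":0,"gripper":1},{"tx":0,"ty":0,"tz":0,"rx":0,"ry":0,"rz":0,"gripper":1}]'
python3 - <<'E'
from h import *
for n,c in(("side",(312,205)),("top",(293,190))):
    p,d=cams.snapshot(n);crop(n,p,f"pics/{n}1z.png",c,r=45,s=6)
    print(n);show(measure(n,p,d,c=(553,-64),dbg=f"pics/{n}1m.png"))
cv2.imwrite('pics/v1.png',np.hstack([cv2.resize(cv2.imread(f'pics/{n}1z.png'),(400,400)) for n in('side','top')]))
E
```

```text
time: 2.93
tool_pos: [491.3, -70.6, 71.8]
eef_rot: [-0.002, -0.126, 0.992, 0.001]
ft_force: [0.2, -0.5, 0.4]
finger_gap: 0.7
time: 3.1
tool_pos: [492.4, -71.3, 74.3]
eef_rot: [-0.001, -0.126, 0.992, 0.0]
ft_force: [0.4, 0.6, -0.1]
finger_gap: 0.4
side
belly 81 [539.6 -67.8] 1.0
top
```

View pics/v1.png

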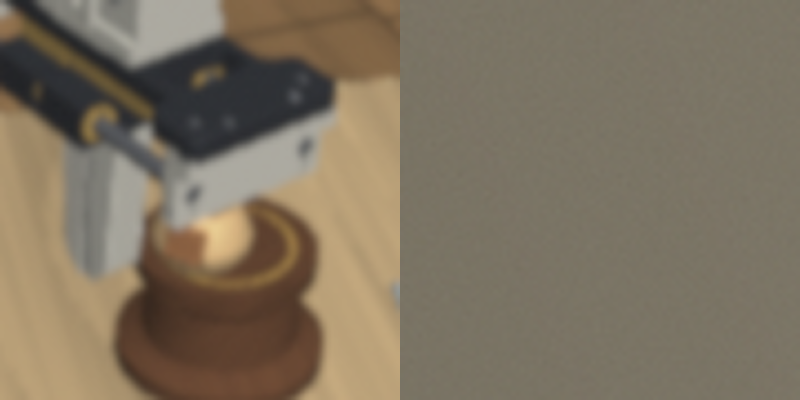

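```bash
python3 -m pendant '[{"tx":-3,"ty":-4,"tz":0,"rx":0,"ry":0,"rz":0,"gripper":1},{"tx":-3,"ty":-4,"tz":0,"rx":0,"ry":0,"rz":0,"gripper":1},{"tx":-3,"ty":0,"tz":0,"rx":0,"ry":0,"rz":0,"gripper":1},{"tx":-2,"ty":0,"tz":0,"rx":0,"ry":0,"rz":0,"gripper":1},{"tx":-1,"ty":0,"tz":0,"rx":0,"ry":0,"rz":0,"gripper":1}]'
python3 -m pendant '[{"tx":-1,"ty":0,"tz":0,"rx":0,"ry":0,"rz":0,"gripper":1},{"tx":-1,"ty":0,"tz":0,"rx":0,"ry":0,"rz":0,"gripper":1},{"tx":-1,"ty":0,"tz":0,"rx":0,"ry":0,"rz":0,"gripper":1},{"tx":-1,"ty":0,"tz":0,"rx":0,"ry":0,"rz":0,"gripper":1},{"tx":-1,"ty":0,"tz":0,"rx":0,"ry":0,"rz":0,"gripper":1}]'
python3 - <<'E'
from h import *
for n,c in(("side",(312,205)),):
    p,d=cams.snapshot(n);crop(n,p,f"pics/{n}2z.png",c,r=45,s=8)
    show(measure(n,p,d,c=(553,-64)))
print(status.get_state()['tool_pos'])
E
```

```text
time: 3.62
tool_pos: [507.3, -77.4, 75.0]
eef_rot: [0.001, -0.125, 0.992, -0.0]
ft_force: [0.0, 0.0, 0.7]
finger_gap: 0.4
time: 4.03
tool_pos: [511.3, -76.1, 74.6]
eef_rot: [-0.0, -0.125, 0.992, 0.0]
ft_force: [-0.1, -0.3, 1.5]
finger_gap: 0.5
belly 62 [538.9 -68. ] 1.0
head 27 [534.1 -95.1] 1.38
[511.48558166 -76.09067415  74.57283438]
```

View pics/side2z.png

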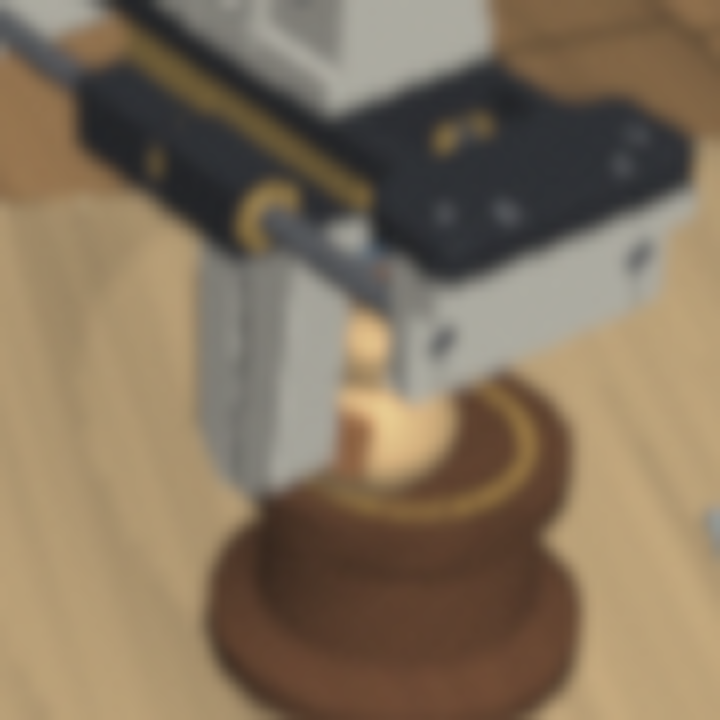

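```bash
python3 -m pendant '[{"tx":-1,"ty":0,"tz":0,"rx":0,"ry":0,"rz":0,"gripper":1},{"tx":-1,"ty":0,"tz":0,"rx":0,"ry":0,"rz":0,"gripper":1},{"tx":-1,"ty":0,"tz":0,"rx":0,"ry":0,"rz":0,"gripper":1},{"tx":-1,"ty":0,"tz":0,"rx":0,"ry":0,"rz":0,"gripper":1},{"tx":-1,"ty":0,"tz":0,"rx":0,"ry":0,"rz":0,"gripper":1}]'
python3 - <<'E'
from h import *
for n,c in(("side",(312,205)),):
    p,d=cams.snapshot(n);crop(n,p,f"pics/{n}3z.png",c,r=45,s=8)
    show(measure(n,p,d,c=(553,-64)))
print(status.get_state()['tool_pos'],status.get_state()['ft_force'])
E
```

```text
time: 4.5
tool_pos: [516.3, -74.9, 74.6]
eef_rot: [0.0, -0.125, 0.992, -0.0]
ft_force: [-0.6, -0.4, -0.4]
finger_gap: 0.5
belly 62 [544.5 -66.3] 0.93
head 34 [536.5 -94.5] 1.67
[516.56697368 -74.83423245  74.62219373] [-0.01936603  0.40369384 -0.05916456]
```

View pics/side3z.png

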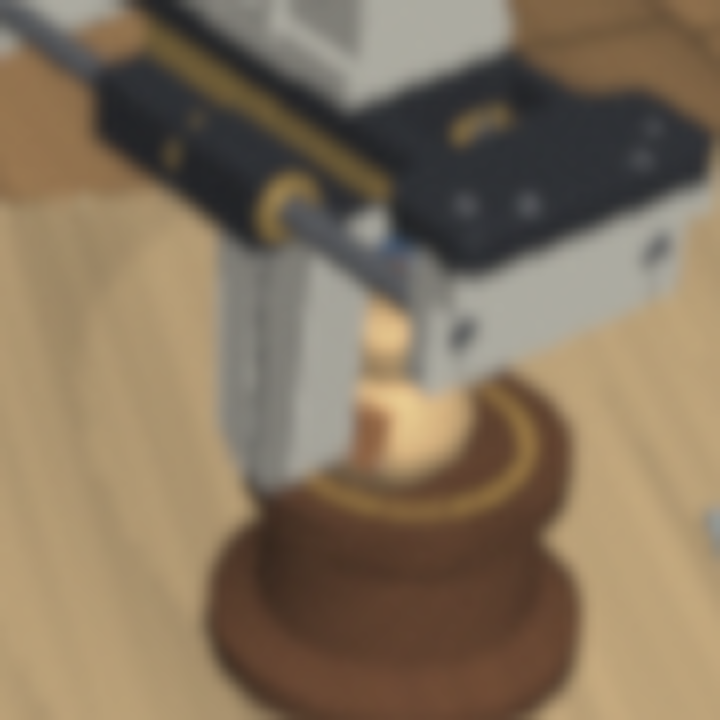

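The owl slid about 5 mm upright and the plinth held still. About 8 mm is left.

```bash
python3 -m pendant '[{"tx":-1,"ty":0,"tz":0,"rx":0,"ry":0,"rz":0,"gripper":1},{"tx":-1,"ty":0,"tz":0,"rx":0,"ry":0,"rz":0,"gripper":1},{"tx":-1,"ty":0,"tz":0,"rx":0,"ry":0,"rz":0,"gripper":1},{"tx":-1,"ty":0,"tz":0,"rx":0,"ry":0,"rz":0,"gripper":1},{"tx":-1,"ty":0,"tz":0,"rx":0,"ry":0,"rz":0,"gripper":1}]'
python3 -m pendant '[{"tx":-1,"ty":0,"tz":0,"rx":0,"ry":0,"rz":0,"gripper":1},{"tx":-1,"ty":0,"tz":0,"rx":0,"ry":0,"rz":0,"gripper":1},{"tx":-1,"ty":0,"tz":0,"rx":0,"ry":0,"rz":0,"gripper":1},{"tx":0,"ty":0,"tz":0,"rx":0,"ry":0,"rz":0,"gripper":1}]'
python3 - <<'E'
from h import *
for n,c in(("side",(312,205)),):
    p,d=cams.snapshot(n);crop(n,p,f"pics/{n}4z.png",c,r=45,s=8)
    show(measure(n,p,d,c=(553,-64)))
print(status.get_state()['tool_pos'],status.get_state()['ft_force'])
E
```

```text
time: 4.97
tool_pos: [521.2, -73.7, 74.6]
eef_rot: [0.0, -0.125, 0.992, -0.0]
ft_force: [-0.3, -0.1, -0.4]
finger_gap: 0.5
time: 5.3
tool_pos: [524.3, -72.9, 74.7]
eef_rot: [0.0, -0.125, 0.992, -0.0]
ft_force: [0.1, -0.5, -0.7]
finger_gap: 0.4
belly 78 [537.4 -66.7] 4.55
head 90 [528.7 -73.5] 2.17
[524.20033814 -72.90661815  74.62220536] [-0.2600631   0.8506911  -0.29111458]
```

View pics/side4z.png

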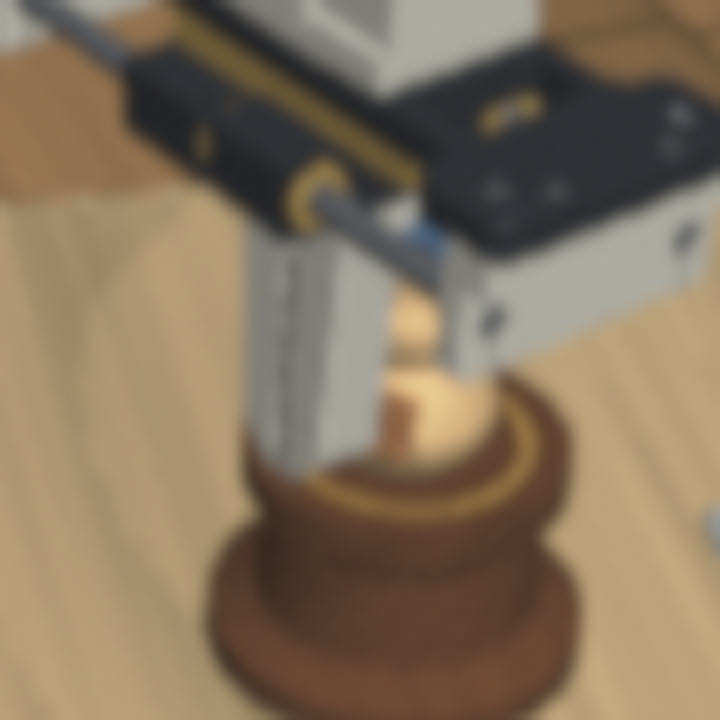

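```bash
python3 -m pendant '[{"tx":3,"ty":0,"tz":0,"rx":0,"ry":0,"rz":0,"gripper":1},{"tx":8,"ty":0,"tz":0,"rx":0,"ry":0,"rz":0,"gripper":1},{"tx":12,"ty":0,"tz":0,"rx":0,"ry":0,"rz":0,"gripper":1},{"tx":12,"ty":0,"tz":0,"rx":0,"ry":0,"rz":0,"gripper":1},{"tx":0,"ty":0,"tz":0,"rx":0,"ry":0,"rz":0,"gripper":1}]'
python3 -m pendant '[{"tx":0,"ty":0,"tz":-28,"rx":0,"ry":0,"rz":0,"gripper":1},{"tx":0,"ty":0,"tz":-35,"rx":0,"ry":0,"rz":0,"gripper":1},{"tx":0,"ty":0,"tz":-35,"rx":0,"ry":0,"rz":0,"gripper":1},{"tx":0,"ty":20,"tz":-30,"rx":0,"ry":0,"rz":0,"gripper":1},{"tx":0,"ty":35,"tz":-10,"rx":0,"ry":0,"rz":0,"gripper":1}]'
for i in 1; do python3 -m pendant '[{"tx":0,"ty":37,"tz":0,"rx":0,"ry":0,"rz":0,"gripper":1},{"tx":0,"ty":37,"tz":0,"rx":0,"ry":0,"rz":0,"gripper":1},{"tx":0,"ty":37,"tz":0,"rx":0,"ry":0,"rz":0,"gripper":1},{"tx":0,"ty":37,"tz":0,"rx":0,"ry":0,"rz":0,"gripper":1},{"tx":0,"ty":37,"tz":0,"rx":0,"ry":0,"rz":0,"gripper":1}]'; done
python3 -m pendant '[{"tx":-5,"ty":37,"tz":0,"rx":0,"ry":0,"rz":0,"gripper":1},{"tx":-5,"ty":37,"tz":0,"rx":0,"ry":0,"rz":0,"gripper":1},{"tx":-5,"ty":30,"tz":0,"rx":0,"ry":0,"rz":0,"gripper":1},{"tx":0,"ty":0,"tz":0,"rx":0,"ry":0,"rz":0,"gripper":1}]'
python3 - <<'E'
from h import *
for n,c in(("side",(317,215)),("top",(293,197))):
    p,d=cams.snapshot(n);crop(n,p,f"pics/{n}5z.png",c);cv2.imwrite(f"pics/{n}5.png",p);np.save(f"{n}5.npy",d)
    print(n);show(measure(n,p,d,c=(553,-64),dbg=f"pics/{n}5m.png"))
cv2.imwrite('pics/v5.png',np.hstack([cv2.resize(cv2.imread(f'pics/{n}5z.png'),(400,400)) for n in('side','top')]))
E
```

```text
time: 5.77
tool_pos: [486.2, -82.7, 74.6]
eef_rot: [-0.002, -0.124, 0.992, -0.0]
ft_force: [-0.7, 0.3, -0.7]
finger_gap: 0.6
time: 6.18
tool_pos: [478.3, -30.9, 216.6]
eef_rot: [0.003, -0.122, 0.993, -0.001]
ft_force: [0.9, 0.3, -0.1]
finger_gap: 0.6
time: 6.6
tool_pos: [429.7, 152.1, 212.9]
eef_rot: [0.0, -0.125, 0.992, 0.0]
ft_force: [0.5, 1.2, 0.5]
finger_gap: 0.7
time: 6.93
tool_pos: [418.3, 261.8, 212.9]
eef_rot: [0.001, -0.128, 0.992, 0.002]
ft_force: [1.4, -0.8, 0.2]
finger_gap: 0.6
side
belly 85 [553.1 -64.4] 0.99
head 61 [553.5 -63.9] 0.77
top
brass 229 [553.9 -64. ] 1.92
belly 27 [553.2 -66.2] 0.72
head 22 [552.8 -63.9] 0.9
```

View pics/v5.png

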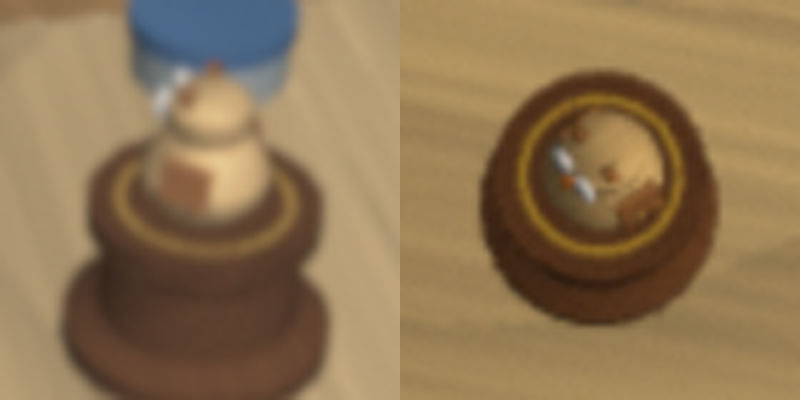

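```bash
python3 - <<'E'
from plant import workorder
import cv2,numpy as np
for n,(u,v) in(("top",(293,197)),("side",(317,225))):
    a,b=[cv2.cvtColor(cv2.imread(f"pics/{n}{k}.png"),cv2.COLOR_BGR2GRAY).astype(np.float32) for k in(0,5)]
    sl=np.s_[v+5:v+28,u-30:u+30]
    print(n,cv2.phaseCorrelate(a[sl],b[sl]))
print(workorder.finish_job())
E
```

```text
top ((0.0017352155186749485, 0.04212471043702948), 1.0517304437028037)
side ((0.005623837078950089, -0.03430210156943936), 0.9666124184926351)
the job is handed in; nothing more can be done
None
```

The owl is standing upright in the middle of the plinth, and I handed the job in at about 7 s of the 48 s; the system gave no verdict.

I closed the fingers and pushed the owl about 14 mm at its widest point, in 1 mm steps. I then drew the hand back and about 350 mm clear of it.

| Check after withdrawing | Reading |
|---|---|
| Owl centre, side camera | (553.1 to 553.5, −64.4 to −63.9) mm |
| Owl centre, top camera, head | (552.8, −63.9) mm |
| Owl centre, top camera, belly | (553.2, −66.2) mm |
| Plinth centre (inlaid brass circle, top camera) | (553.9, −64.0) mm |
| Owl's offset from centre | about 1 to 2 mm |
| Plinth movement between first and last pictures | under 0.1 pixel |
| Wrist force in the readings while pushing | about 1.5 N at most, little more than noise |

- **Disagreement in the readings:** the top camera's belly reading sits about 2 mm off the others. It rests on few pixels. The plinth's centre also came out 1 to 3 mm different between fits, because the owl's colour partly mixes with the brass. Even the worst combination is inside the 6 mm limit.
- **Not measured:** I did not re-measure the glue bottle, tin and chisel at the end. The fingers' path stayed well away from them.

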